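# Lift the blue ship hull with the tongs

## Task

Take the spring tongs from their grey rest, part-squeezed so that their jaws stay open, close the jaws on the sides of the small blue ship hull where it stands in its cradle, and lift it out upright until its keel is at least 10 cm above the bench. Touch the hull with nothing but the tongs, leave the red hull, the glass bottle, the tape roll and the white carton where they are, and finish while still holding the blue hull up, still, in the squeezed tongs.

Things in the scene. Friction and masses are not known exactly. Their poses are not given: they have to be found in the camera images.
- tongs: Spring tongs 210 mm long, 90 g, lying level; two steel arms side by side. Origin midway between the two orange grip pads, at mid-height; x to the jaws, y to the left arm, z up. Dark hinge block 88 mm behind, black rubber jaws 100 mm ahead. Grip pads: 38 mm long, 18 mm high, outer faces 56 mm apart when free (arms at most 62 mm wide over all). Grip across y, fingers at the origin.
- tongs_left: Left (+y) arm. Origin on its hinge, 85 mm behind and 10 mm left of the tongs' origin; z up. Turns 0 (free) to 0.12 rad inward; both arms move together, mirrored. Gap between the jaws: 52 mm free, less 2.2 mm per mm that the grip pads are squeezed: about 39 mm at grip width 50 mm; the jaws meet the 20 mm wide hull at grip width about 41 mm.
- tongs_right: Right (-y) arm, mirror image; hinge 85 mm behind and 10 mm right of the tongs' origin. Spring: pushes each grip pad outward with 6 N when free, 7 N at grip width 50 mm, 9 N at 41 mm, so the tongs can be carried part-squeezed at 46 to 53 mm; force beyond 9 N presses the jaws on the hull. Fully squeezed, the jaws stop 8 mm apart.
- jaw_left (a point): Centre of the left jaw's inner rubber face. The rubber jaws are 26 mm long, 14 mm high, 5 mm thick.
- jaw_right (a point): Centre of the right jaw's inner rubber face.
- tongs_jaws (a point): Point midway between the two jaws, 100 mm ahead of the tongs' origin and at its height; axes as the tongs'.
- rest: Grey rest, fixed: base 200 x 70 x 12 mm, two cross bars, at x = -85 mm (22 thick, top 40 above the bench, under the hinge block) and x = +55 mm (16 thick, 86 wide, top 44, under the arms); free for the fingers between them. Origin on the bench; the tongs start with their origin 49 mm straight above it, same yaw.
- hull_blue: Blue ship hull, white stripe, light deck, two mast stubs; 20 to 35 g, 78 mm long. Origin: underside of its keel, amidships; x to the bow, roughly away from the robot, z up. Keel 8 mm wide, 0 to 6 mm up; body 6 to 22 mm up, flat sides 20 mm apart over x = -22 to 22; masts reach 52 mm up. Centre of mass near x = 0. Stands loose in its cradle, keel 35 mm above the bench.
- hull_blue_mid (a point): Middle of the blue hull, 14 mm above its keel's underside: where the jaws should grip. Axes as the hull's.
- cradle_blue: Wooden cradle of the blue hull, fixed: base 75 x 50 x 8 mm, two supports 24 mm wide, 8 mm thick at x = +22 and -22 mm, with cheeks beside the keel (2 mm play each side) up to 39.5 mm above the bench; free for the jaws beside and between them. Origin on the bench, yaw as the hull. The blue and red cradles may swap places.
- hull_red: Red hull, otherwise like the blue one, in the other cradle; not to be disturbed. Origin: underside of its keel.
- bottle: Clear glass bottle standing upright, 74 mm across, 150 mm high. Origin: centre of its underside.
- tape: Roll of brown tape lying flat, 90 mm across, 24 mm high. Origin: centre of its underside.
- carton: Small white carton, 45 x 60 x 22 mm. Origin: centre of its underside.
Not all that is in view belongs to the job. Leave any yellow look-alike of the cradle_blue alone.

How it is judged:
By the outcome, as a careful person would: the job done as asked, in the order asked, and still so for the second after the job is handed in, while the arm keeps its last pose, push and grip.
It also fails if it takes over 43 s, if anything falls off the work surface, if the arm or the gripper's body presses on something with over 40 N, if the wrist force passes 120 N, or if a joint passes its speed limit or range.

## Robot

A 6-joint arm with a two-finger parallel gripper is mounted at the origin on the work surface. World frame = base frame: x ahead of the robot, y to its left, z up, the work surface at z = 0. Lengths are in mm, angles in rad, forces in N, time in s.
With the tool pointing down it reaches from about 275 to 1000 mm from the base axis. Payload 8.4 kg.
Tool frame: the origin (TCP) lies on the centre line of the jaws, within the pads' length; the fingertips stand 17 mm ahead of it and the grasp point (between the pads) lies 2 mm behind it (r.tcp_to_tips is the z of the fingertips in the tool frame, in mm); z points along the fingers, y is the direction in which the jaws open and shut (so a half turn about z gives the same grasp; the last joint's range is limited). The gripper opens to 85 mm and grips with 20 to 120 N. Pads are 22 mm wide; open, the fingers measure 114 mm over their backs; the gripper's body (76 mm by 85 mm) begins 54 mm behind the grasp point. The pads swing forward as they close: fully open they stand 13 mm farther back than shut.
Start: joints at [-1.319, 0.353, 1.633, -0, 1.155, -0.002], TCP at [156.926, -604.981, 248.281] pointing down, gripper open.
Joint ranges: [-2.63, 2.63], [-0.92, 2.1], [0.06, 2.66], [-1.3, 4.44], [0, 2.69], [-3.02, 3.02]. Speed limits (rad/s): [2.22, 2.22, 2.79, 3.14, 3.14, 3.14].

## Interface

Orientations are given as [roll, pitch, yaw] about the fixed x, y, z axes, in that order (R = Rz(yaw) Ry(pitch) Rx(roll)).
In Python, from rig import r, cams, job gives the robot as it stands.
- The arm moves only by the tool drive_tool, never from a script. Its argument "deltas" is a list of rows, each a list of 4 numbers: the shift along the tool's x, y, z in cm, then the turn about the tool's z in rad. In form: [[x, y, z, roll], ...]. A call has 1 to 12 rows; each row shifts and turns the commanded pose from where the row before left it, along the tool's axes as they then stand; what a row does not reach is not made up. A row lasts 1/12 s, in which the tool goes at most 41.7 mm and 7.16 degrees, less where a joint would pass 70% of its speed; a pose out of reach is approached as far as the arm can. A call with a gripper value outside its range is refused whole. "jaw" is the closure, from 0 (fully open) to 1 (shut), set as the call begins (left out, the last holds). The fingers move at their own pace and stop on an object; "force" is the grip in N (left out, the last holds). Time passes only in rows, so rows that do not move let the fingers close. It gives the time, the measured TCP pose, the force and the opening at its end, in the units of the state.
- r.sense(): the state, without advancing time (a new reading comes with each control period).
- cams.grab_frame(name): name is "side" or "top"; returns (picture, depth): 480x640x3 uint8, red, green, blue; 480x640 float32, mm along the optical axis (not along the pixel's ray), 0 where there is no reading.
- cams.camera_params(name): a dict with "fx", "fy", "cx", "cy" (pixels), "k1" (the pictures are not rectified: a ray, as slopes to the right and down, at radius r is drawn at 1 + k1 r^2 times it, then the intrinsics apply), "R" (3x3) and "t" (3): a world point X has camera coordinates R X + t. Camera axes: x right, y down, z forward; pixel columns grow to the right and rows downward; lengths in mm; the calibration is good to about 2 mm. A picture is of the moment at which its call begins. camera_params takes no time and is no camera call.
- job.sign_off(): hands the job in, once; it reports no verdict.
The state is a dict: "clock": time; "qpos": joint angles; "qvel": joint speeds; "joint_efforts": joint torques, N m; "eef_pos": TCP position; "tcp_rot": TCP orientation; "contact_force": force on the tool from outside, world axes, zero at the start; "wrist_torque": the same for the moment, N m; "opening": opening from 0.0 (shut) to 1.0 (fully open).
Only numpy, scipy, OpenCV 4.12 (cv2) and the standard library are available. Lean on these libraries where they do the work, as an engineer would, in place of code of your own. Each camera call takes 0.05 s, during which the arm holds its last target. There are 200 camera calls.

## Working session

There is one attempt and no reset: what is moved stays moved. The work goes in short steps, Python scripts to look and compute and a tool call to move; the robot and the scene stay as the last step left them, time stands still between calls to the robot, and variables do not carry over. Pictures are saved under pics/ and viewed, about 8 in all and at most 12, crops included, and the job is handed in when it is done.

Besides the shell and the picture viewer there is one more tool, called after "Call:" as name(argument=value, ...), one argument or row to a line, values as JSON. drive_tool: Moves the arm, as the interface text tells. Its arguments: {"type":"object","properties":{"deltas":{"type":"array"},"jaw":{"type":"number"},"force":{"type":"number"}},"required":["deltas"]}

```bash
mkdir -p pics; ls; python3 - <<'E'
from rig import r,cams,job
import cv2
print(r.sense(), r.tcp_to_tips)
for n in("top","side"):
    p,d=cams.grab_frame(n); cv2.imwrite(f"pics/{n}0.png",p[:,:,::-1]); 
    import numpy as np; np.save(f"pics/{n}0.npy",d); cp=cams.camera_params(n); print(n,cp)
E
```

```text
pics
{'clock': 0.0, 'qpos': array([-1.31936703e+00,  3.53648599e-01,  1.63412920e+00, -2.11760795e-05,
        1.15519478e+00, -2.38619827e-03]), 'qvel': array([ 0.00101051, -0.00159452, -0.00074909,  0.00079516,  0.00022536,
        0.00199047]), 'joint_efforts': array([-3.65700907e-03, -6.05255699e+01, -3.42075562e+01, -3.44549153e-04,
        9.34463984e-03,  3.79974324e-05]), 'eef_pos': array([ 156.8276706 , -604.54133671,  247.56349093]), 'tcp_rot': array([-3.14021268e+00,  1.60687866e-05,  2.53824072e-01]), 'contact_force': array([-1.38683763, -0.20871577, -0.97724604]), 'wrist_torque': array([-0.00076342, -0.07260462,  0.00649651]), 'opening': 1.0024794742071244} 17.0
top {'fx': 453.19305153954394, 'fy': 453.19305153954394, 'cx': 319.0130262930159, 'cy': 242.17820580924922, 'k1': -0.05676041053010746, 'R': array([[-1.67402644e-01, -9.85888497e-01,  4.75595199e-04],
       [-9.59150420e-01,  1.62750927e-01, -2.31392757e-01],
       [ 2.28050054e-01, -3.91919266e-02, -9.72860301e-01]]), 't': array([ 59.15963097, 592.84796336, 664.7427157 ])}
side {'fx': 526.2052767531598, 'fy': 526.2052767531598, 'cx': 317.30807212636273, 'cy': 244.05812660622271, 'k1': -0.007259585280993787, 'R': array([[ 8.55020423e-01, -5.18594181e-01,  3.90101510e-04],
       [-2.85861094e-01, -4.71934373e-01, -8.34003227e-01],
       [ 4.32693322e-01,  7.12978277e-01, -5.51759427e-01]]), 't': array([-494.3544694 ,  208.37627197,  570.71946255])}
```

View pics/top0.png

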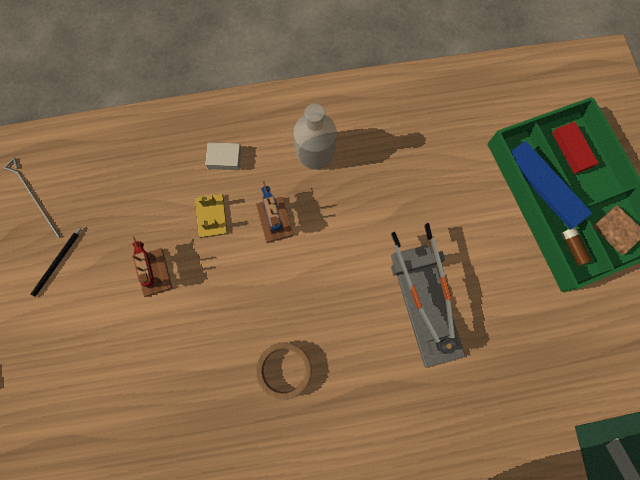

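View pics/side0.png

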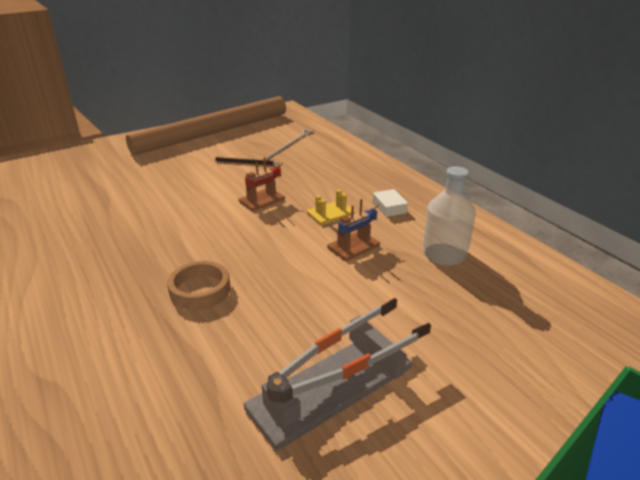

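Top view: blue hull in its cradle at (272,210), red hull at (145,265), yellow cradle decoy at (211,215), blue block in the tray at (550,185). The tongs are at about (428,290), with jaws at (396,240) and (428,230) and the hinge at (448,345). The bottle is at (315,140). My choice is the hull at (272,210), and I'll check it in a close crop.

```bash
python3 - <<'E'
import cv2,numpy as np
t=cv2.imread("pics/top0.png");s=cv2.imread("pics/side0.png")
def c(im,x,y,w,h,k):return cv2.resize(im[y:y+h,x:x+w],None,fx=k,fy=k,interpolation=cv2.INTER_CUBIC)
a=c(t,240,175,67,75,6)[:,:400]; b=c(s,315,190,67,75,6)[:,:400]
top=np.hstack([a,b])
bb=c(t,380,215,100,160,3.75)  #375x600
cv2.imwrite("pics/c1.png",top); cv2.imwrite("pics/c2.png",bb)
E
```

```text
(no output)
```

View pics/c1.png

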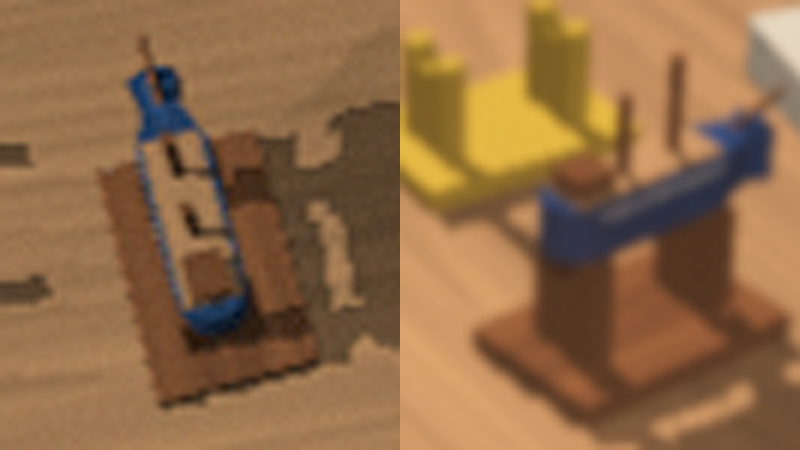

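View pics/c2.png

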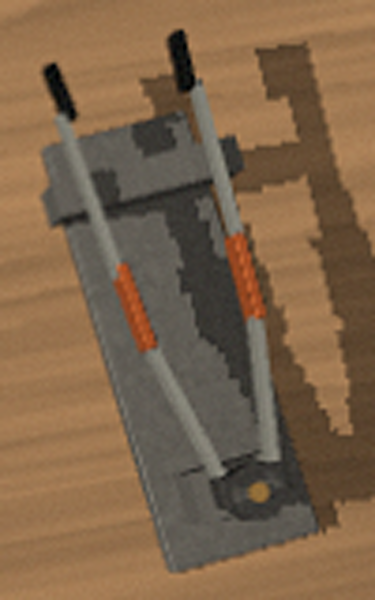

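The crop confirms the blue hull with white stripe and two masts in a brown cradle. The jaws, pads and hinge of the tongs are clear too. Next I'll work out positions.

```bash
cat > h.py <<'E'
import numpy as np,cv2
from rig import r,cams,job
def ray(n,uv):
    c=cams.camera_params(n);K=np.array([[c['fx'],0,c['cx']],[0,c['fy'],c['cy']],[0,0,1]])
    s=(np.array(uv,float)-[c['cx'],c['cy']])/[c['fx'],c['fy']]
    u=s.copy()
    for _ in range(20): u=s/(1+c['k1']*(u@u))
    return -c['R'].T@c['t'], c['R'].T@np.array([u[0],u[1],1])
def atz(n,uv,z):
    o,d=ray(n,uv); return o+d*(z-o[2])/d[2]
def proj(n,X):
    c=cams.camera_params(n);p=c['R']@np.array(X,float)+c['t'];u=p[:2]/p[2];u=u*(1+c['k1']*(u@u))
    return u*[c['fx'],c['fy']]+[c['cx'],c['cy']]
E
python3 - <<'E'
from h import *
np.set_printoptions(precision=1,suppress=True)
d=np.load("pics/top0.npy")
def p(l,c,o,k,z):
    uv=np.array(o)+np.array(c)/k; X=atz("top",uv,z); 
    oo,dd=ray("top",uv); q=d[int(uv[1]),int(uv[0])]; print(l,uv,X,"depthpt",oo+dd*q); return X
T=lambda l,x,y,z:p(l,(x,y),(380,215),3.75,z)
H=lambda l,x,y,z:p(l,(x,y),(240,175),6,z)
pl=T("padL",137,308,58);pr=T("padR",245,277,58);jl=T("jawL",60,92,56);jr=T("jawR",180,60,56);h=T("hinge",258,491,62)
m=(pl+pr)/2;j=(jl+jr)/2
print("padmid",m,np.linalg.norm(pl-pr),"jaw",j,np.linalg.norm(j-m),"yaw m-j",np.arctan2(*(j-m)[1::-1]),"yaw h-j",np.arctan2(*(j-h)[1::-1]),np.linalg.norm(j-h))
b=[H("b",*x,8) for x in((100,172),(258,132),(318,358),(160,405))]
print("cradle",sum(b)/4,[np.linalg.norm(b[i]-b[i-1]) for i in range(4)],np.arctan2(*(b[0]+b[1]-b[2]-b[3])[1::-1]))
f=(H("fl",143,138,57)+H("fr",205,138,57))/2;a=(H("rl",180,308,57)+H("rr",243,293,57))/2
print("hull yaw",np.arctan2(*(f-a)[1::-1]),(f+a)/2,np.linalg.norm(f-a)); H("tran",216,332,57);
print("red",atz("top",(147,268),50),"yellow",atz("top",(211,212),30),"bottle",atz("top",(317,155),10),"carton",atz("top",(222,155),22))
E
```

```text
padL [416.5 297.1] [ 481.5 -180.6   58. ] depthpt [ 481.5 -180.7   57.2]
padR [445.3 288.9] [ 486.5 -229.5   58. ] depthpt [ 486.6 -229.8   57. ]
jawL [396.  239.5] [ 580.7 -167.9   56. ] depthpt [ 580.8 -168.    55.5]
jawR [428. 231.] [ 586.1 -223.7   56. ] depthpt [ 586.2 -223.9   55.2]
hinge [448.8 345.9] [ 397.7 -213.4   62. ] depthpt [ 397.5 -214.5   58.2]
padmid [ 484. -205.   58.] 49.232455297473926 jaw [ 583.4 -195.8   56. ] 99.80862468226016 yaw m-j 0.09286774103170119 yaw h-j 0.09478658910893081 186.5982420925501
b [256.7 203.7] [697.8  55.3   8. ] depthpt [700.8  56.   -0.7]
b [283. 197.] [702.3   6.7   8. ] depthpt [706.    6.9  -2.6]
b [293.  234.7] [629.9  -0.3   8. ] depthpt [629.7  -0.3   8.8]
b [266.7 242.5] [623.7  47.6   8. ] depthpt [625.9  48.3  -0.8]
cradle [663.4  27.3   8. ] [np.float64(74.50819683208694), np.float64(48.81743609717022), np.float64(72.6643203795814), np.float64(48.34160556595035)] 0.09986660499072486
fl [263.8 198. ] [688.6  37.7  57. ] depthpt [688.8  37.7  56.5]
fr [274.2 198. ] [685.6  20.5  57. ] depthpt [686.9  20.6  53.5]
rl [270.  226.3] [637.7  34.5  57. ] depthpt [638.1  34.6  55.5]
rr [280.5 223.8] [639.   16.6  57. ] depthpt [638.7  16.5  58.2]
hull yaw 0.07288478931652535 [662.7  27.3  57. ] 48.897678159484805
tran [276.  230.3] [629.2  25.6  57. ] depthpt [632.6  26.2  44.9]
red [603.3 246.5  50. ] yellow [688.5 134.1  30. ] bottle [771.8 -67.3  10. ] carton [795.8 103.9  22. ]
```

Call:
drive_tool(
  deltas=[
    [0,0,0,0.08],
    [0,0,0,0.08],
    [1.3,-1.3,0,0],
    [2.6,-2.6,0,0],
    [2.6,-2.6,0,0],
    [2.6,-2.6,0,0],
    [2.6,-2.6,0,0],
    [2.6,-2.6,0,0],
    [2.6,-2.6,0,0],
    [2.6,-2.6,0,0],
    [2.6,-2.6,0,0],
    [2.6,-2.6,0,0],
  ],
  jaw=0,
  force=20,
)

```text
clock: 1.1
eef_pos: [380.4, -333.6, 248.2]
tcp_rot: [-3.141, 0.0, 0.095]
contact_force: [0.2, -1.4, -0.1]
opening: 1.001
```

Call:
drive_tool(
  deltas=[
    [2.6,-2.6,0.5,0],
    [2.6,-2.6,1,0],
    [2.6,-2.6,1.5,0],
    [2.0,-2.2,2.5,0],
    [1.5,-1.6,3,0],
    [0.4,-0.5,2.5,0],
    [0,0,0,0],
    [0,0,0,0],
    [0,0,0,0],
  ],
)

```text
clock: 1.85
eef_pos: [485.0, -204.9, 139.3]
tcp_rot: [3.141, -0.0, 0.094]
contact_force: [1.3, -0.5, -0.3]
opening: 0.992
```

```bash
cat > to.py <<'E'
import sys
from h import *
x,y,z,yaw=map(float,sys.argv[1:])
s=r.sense();p=s['eef_pos'];w=s['tcp_rot'];R=cv2.Rodrigues(np.array([0,0,w[2]]))[0]@cv2.Rodrigues(np.array([0,w[1],0]))[0]@cv2.Rodrigues(np.array([w[0],0,0]))[0]
print("t",s['clock'],"p",p.round(1),"rot",w.round(4),"F",s['contact_force'].round(1),"open",round(s['opening'],3),"tool delta cm",(R.T@(np.array([x,y,z])-p)/10).round(3),"turn",round(w[2]-yaw,4))
E
python3 to.py 484.2 -205 43 0.094
```

```text
t 1.85 p [ 485.  -204.9  139.3] rot [ 3.1412e+00 -5.0000e-04  9.4300e-02] F [ 1.3 -0.5 -0.3] open 0.992 tool delta cm [-8.200e-02  2.000e-03  9.634e+00] turn 0.0003
```

Call:
drive_tool(
  deltas=[
    [-0.1,0,2,0],
    [0,0,3,0],
    [0,0,2.5,0],
    [0,0,1.5,0],
    [0,0,0.6,0],
    [0,0,0,0],
    [0,0,0,0],
  ],
)

```text
clock: 2.43
eef_pos: [484.6, -205.5, 43.7]
tcp_rot: [3.141, -0.002, 0.093]
contact_force: [0.6, -0.8, -0.0]
opening: 0.997
```

Call:
drive_tool(
  deltas=[
    [0,0,0,0],
    [0,0,0,0],
    [0,0,0,0],
    [0,0,0,0],
    [0,0,0,0],
    [0,0,0,0],
    [0,0,0,0],
    [0,0,0,0],
    [0,0,0,0],
    [0,0,0,0],
  ],
  jaw=0.4,
  force=30,
)

```text
clock: 3.27
eef_pos: [485.0, -205.1, 43.8]
tcp_rot: [3.14, -0.002, 0.094]
contact_force: [-0.6, -0.0, 10.0]
opening: 0.604
```

```bash
python3 - <<'E'
from h import *
a,_=cams.grab_frame("top");b,_=cams.grab_frame("side")
c=lambda i,x,y:cv2.resize(i[y:y+150,x:x+100],None,fx=4,fy=4,interpolation=cv2.INTER_CUBIC)[:,:,::-1]
cv2.imwrite("pics/g1.png",np.hstack([c(a,385,220),cv2.resize(b[280:445,240:440][:,:,::-1],(400,330)).copy() if 0 else cv2.resize(b[250:475,230:380+70][:,:,::-1],(400,600*1))]))
print(r.sense()['opening']*85, r.sense()['eef_pos'])
E
```

```text
51.17615796044389 [ 484.99002214 -205.06262709   43.80601592]
```

View pics/g1.png

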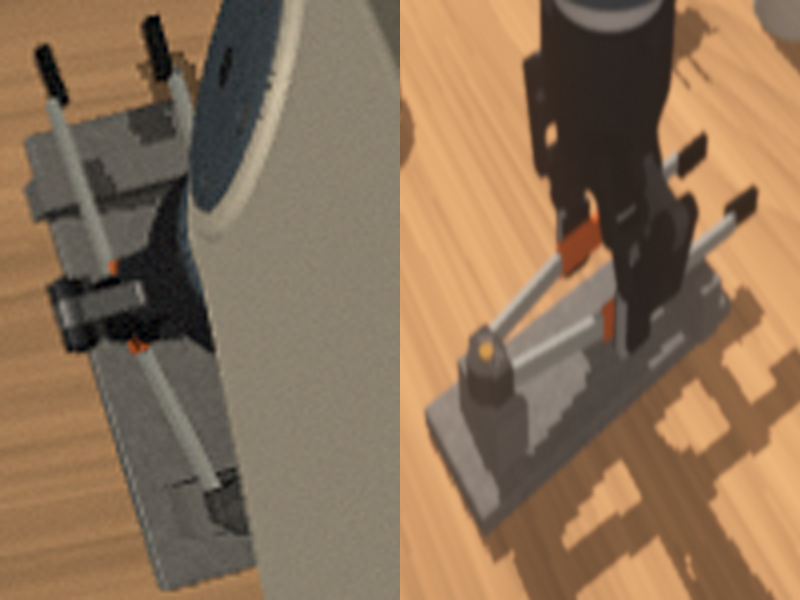

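The fingers are on both pads and the jaws are still open. The push down of about 10 N comes from the pad swing, so I'll lift gently.

Call:
drive_tool(
  deltas=[
    [0,0,-0.3,0],
    [0,0,-0.5,0],
    [0,0,-1,0],
    [0,0,-1.5,0],
    [0,0,-2,0],
    [0,0,-2,0],
    [0,0,-2,0],
    [0,0,-1.5,0],
    [0,0,-0.7,0],
    [0,0,0,0],
    [0,0,0,0],
  ],
)

```text
clock: 4.28
eef_pos: [483.8, -204.5, 157.4]
tcp_rot: [3.141, -0.0, 0.094]
contact_force: [-1.4, 1.0, -0.9]
opening: 0.601
```

```bash
python3 - <<'E'
from h import *
a,d=cams.grab_frame("top");b,ds=cams.grab_frame("side");np.save("pics/g2s.npy",ds);np.save("pics/g2t.npy",d)
A=a[170:320,370:470];B=b[170:395,230:430]
f=lambda i:cv2.resize(i,(400,600) if i is A else (400,450),interpolation=cv2.INTER_CUBIC)[:,:,::-1]
o=np.zeros((600,800,3),np.uint8);o[:,:400]=f(A);o[:450,400:]=f(B)
cv2.imwrite("pics/g2.png",o)
s=r.sense();print(s['opening']*85, s['eef_pos'],s['contact_force'],s['wrist_torque'])
E
```

```text
50.661685797393936 [ 483.20621054 -204.29060442  156.39293806] [-0.91669571  0.07208993 -1.56504573] [-0.00097152 -0.1037051  -0.01798768]
```

View pics/g2.png

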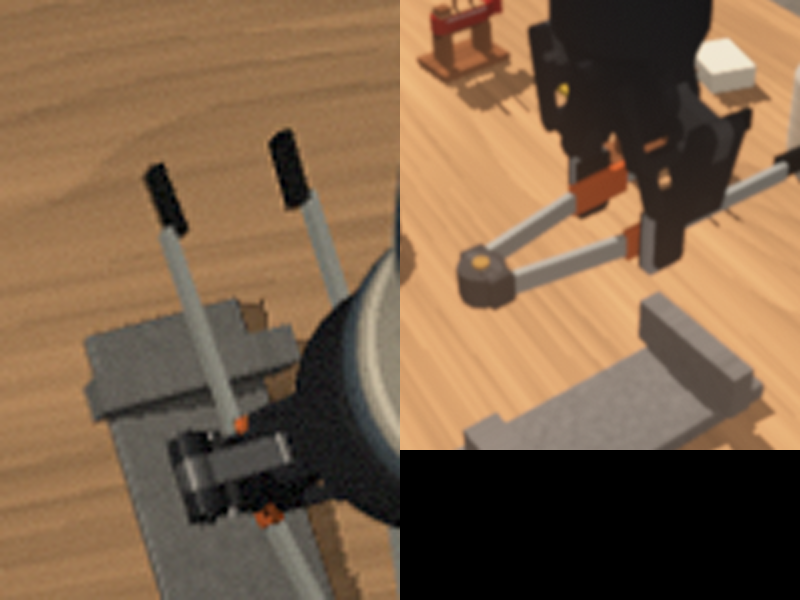

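The tongs are up and the jaws open. Top pixels for the jaws are (411,220) and (442.5,212); the side view has the hinge at (272,302). I'll check height and pitch by depth.

```bash
python3 - <<'E'
from h import *
np.set_printoptions(precision=1,suppress=True)
d=np.load("pics/g2t.npy");ds=np.load("pics/g2s.npy")
def dp(n,D,uv,k=1):
    o,dd=ray(n,uv);x,y=int(round(uv[0])),int(round(uv[1])); return o+dd*np.median(D[y-k:y+k+1,x-k:x+k+1])
J=[dp("top",d,(411.25,220)),dp("top",d,(442.5,212))]
print("jaws",J,(J[0]+J[1])/2,np.linalg.norm(J[0]-J[1]),"armL near pad",dp("top",d,(370+215/4,170+350/4)))
print("hinge side",dp("side",ds,(271,301)))
p=r.sense()['eef_pos'];print(p)
E
```

```text
jaws [array([ 580.5, -170.4,  171. ]), array([ 584.8, -217. ,  170.7])] [ 582.6 -193.7  170.9] 46.840453211550866 armL near pad [ 545.  -209.6   45.3]
hinge side [ 397.6 -213.2  169.7]
[ 483.2 -204.3  156.4]
```

Call:
drive_tool(
  deltas=[
    [0.3,-0.6,0,0],
    [0.7,-1.4,0,0],
    [1,-2,0,0],
    [1.1,-2.3,0,0],
    [1.1,-2.4,0,0],
    [1.1,-2.4,0,0],
    [1.1,-2.4,0,0],
    [1.1,-2.3,0,0],
    [1.0,-2.1,0,0],
    [0.8,-1.8,0,0],
    [0.5,-1.1,0,0],
    [0.3,-0.45,0,0],
  ],
)

```text
clock: 5.38
eef_pos: [564.5, 18.2, 156.5]
tcp_rot: [-3.141, 0.001, 0.095]
contact_force: [-0.1, -0.2, -0.5]
opening: 0.603
```

Call:
drive_tool(
  deltas=[
    [0,0,0.7,0],
    [0,0,1.2,0],
    [0,0,1.2,0],
    [0,0,0.8,0],
    [0,0,0,0],
    [0,0,0,0],
    [0,0,0,0],
  ],
)

```text
clock: 5.97
eef_pos: [564.6, 16.0, 118.3]
tcp_rot: [3.142, 0.0, 0.093]
contact_force: [-0.4, -0.6, -1.1]
opening: 0.604
```

```bash
python3 - <<'E'
from h import *
a,d=cams.grab_frame("top");b,ds=cams.grab_frame("side");np.save("pics/g3s.npy",ds);np.save("pics/g3t.npy",d)
A=a[160:260,230:330];B=b[170:290,290:410]
f=lambda i:cv2.resize(i,(400,400),interpolation=cv2.INTER_CUBIC)[:,:,::-1]
cv2.imwrite("pics/g3.png",np.hstack([f(A),f(B)]))
s=r.sense();print(s['opening']*85, s['eef_pos'],s['tcp_rot'],s['contact_force'])
E
```

```text
51.00903335136424 [564.92022621  16.22333348 118.75998016] [ 3.14152660e+00 -9.00715461e-04  9.34609507e-02] [-0.50868076  0.56938582 -1.66293226]
```

View pics/g3.png

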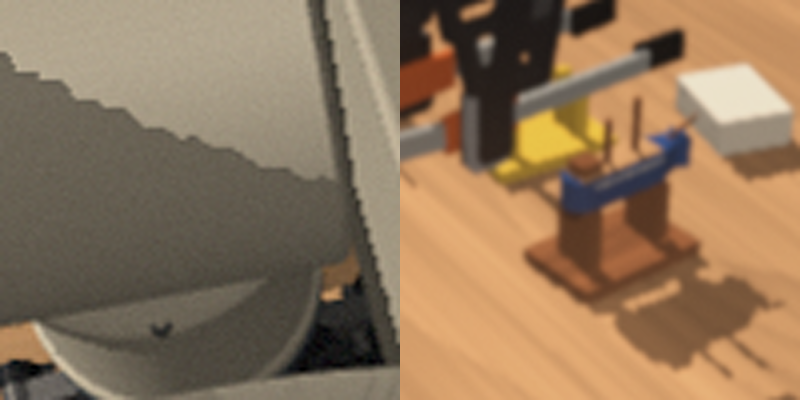

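The top view is blocked by the arm. In the side view the right jaw is at (368,184), the left at (347,175), and the hull is at about (358,225). I'll measure the jaw and hull from the side camera's depth.

```bash
python3 - <<'E'
from h import *
np.set_printoptions(precision=1,suppress=True)
ds=np.load("pics/g3s.npy");im=cv2.cvtColor(cams.grab_frame("side")[0],cv2.COLOR_RGB2HSV).astype(int)
def cloud(mask):
    return np.array([(lambda o,d:o+d*ds[v,u])(*ray("side",(u,v))) for v,u in zip(*np.nonzero(mask)) if ds[v,u]>0])
Z=np.zeros(ds.shape,bool)
def win(x0,y0,x1,y1): m=Z.copy();m[y0:y1,x0:x1]=1;return m
for n,w in(("R",(358,176,380,194)),("L",(338,168,360,184))):
    c=cloud(win(*w)&(im[:,:,2]<60)); c=c[c[:,2]>100]
    print(n,len(c),"pct5/95",np.percentile(c,[3,50,97],axis=0))
h=cloud(win(330,190,405,250)&(im[:,:,0]>100)&(im[:,:,0]<130)&(im[:,:,1]>120))
print("hull",len(h),np.percentile(h,[2,50,98],axis=0))
# right side face: points z 42..55, x 645..682
q=h[(h[:,2]>42)&(h[:,2]<54)&(h[:,0]>645)&(h[:,0]<682)]
k=np.polyfit(q[:,0]-663,q[:,1],1);print("right face y at x=663, slope",k[1],k[0],len(q))
print("proj hull bow/stern expect", proj("side",(663,27,57)))
E
```

```text
R 65 pct5/95 [[660.4  -1.3 122.5]
 [668.6   0.8 128.5]
 [677.3   2.5 133. ]]
L 96 pct5/95 [[580.2 -48.3 122.1]
 [659.8  46.8 128.3]
 [672.8  49.7 191.5]]
hull 12 [[693.7  24.9  54.4]
 [697.9  28.3  55.5]
 [704.6  33.7  57.1]]Traceback (most recent call last):
  File "<stdin>", line 15, in <module>
    raise TypeError("expected non-empty vector for x")
TypeError: expected non-empty vector for x
```

```bash
python3 - <<'E'
from h import *
np.set_printoptions(precision=1,suppress=True)
ds=np.load("pics/g3s.npy");im=cams.grab_frame("side")[0].astype(int)
B=(im[:,:,2]>im[:,:,0]+12); B[:195]=0;B[250:]=0;B[:,:335]=0;B[:,400:]=0
h=np.array([(lambda o,d:o+d*ds[v,u])(*ray("side",(u,v))) for v,u in zip(*np.nonzero(B))])
h=h[(h[:,2]>38)&(h[:,2]<60)]
print("hull",len(h),np.percentile(h,[2,50,98],axis=0))
q=h[(h[:,2]>42)&(h[:,2]<54)&(h[:,0]>643)&(h[:,0]<684)]
for _ in range(3):
    k=np.polyfit(q[:,0]-663,q[:,1],1);e=q[:,1]-np.polyval(k,q[:,0]-663);q=q[abs(e)<2.5]
print("right face y at x=663, slope",k[1],k[0],len(q))
E
```

```text
hull 222 [[634.7  16.1  43.1]
 [666.7  21.1  49.1]
 [706.5  34.5  56.7]]
right face y at x=663, slope 18.705916965895298 0.1113180400420151 82
```

Side view: hull centre y ≈ 28.5 and jaw centre ≈ 27, so I'll shift +1 mm in y and descend.

Call:
drive_tool(
  deltas=[
    [0,-0.1,0.5,0],
    [0,0,1,0],
    [0,0,1.2,0],
    [0,0,1.2,0],
    [0,0,1.2,0],
    [0,0,1,0],
    [0,0,0.8,0],
    [0,0,0.5,0],
    [0,0,0.2,0],
    [0,0,0,0],
    [0,0,0,0],
  ],
)

```text
clock: 7.08
eef_pos: [564.7, 17.4, 42.5]
tcp_rot: [3.142, -0.0, 0.094]
contact_force: [0.3, 0.1, -1.0]
opening: 0.598
```

```bash
python3 - <<'E'
from h import *
b,ds=cams.grab_frame("side");np.save("pics/g4s.npy",ds)
f=lambda i:cv2.resize(i,(600,600),interpolation=cv2.INTER_CUBIC)[:,:,::-1]
cv2.imwrite("pics/g4.png",f(b[180:280,300:400]))
s=r.sense();print(s['opening']*85, s['eef_pos'],s['tcp_rot'],s['contact_force'])
E
```

```text
50.77583046328986 [564.85501438  17.43231003  42.73809042] [ 3.14155760e+00 -8.83328805e-04  9.37427679e-02] [-0.05534167 -0.15491148 -0.42193264]
```

View pics/g4.png

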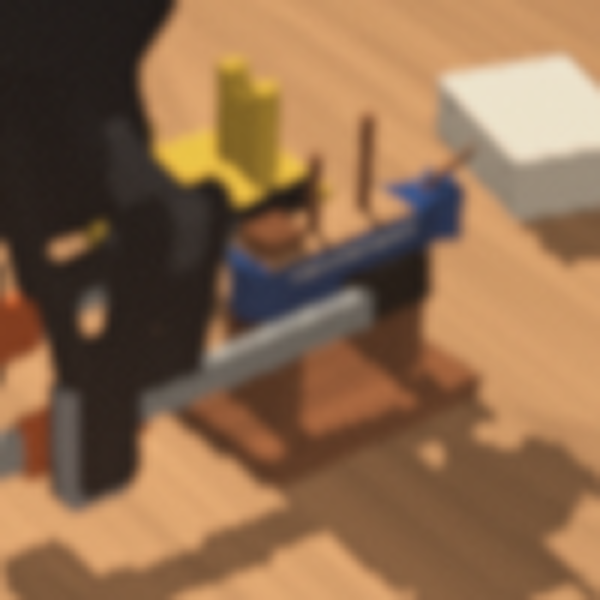

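The right jaw lies beside the hull's flat side, with the pads at about (320,250) in the side view. Now I'll squeeze.

Call:
drive_tool(
  deltas=[
    [0,0,0,0],
    [0,0,0,0],
    [0,0,0,0],
  ],
  jaw=0.48,
  force=30,
)

```text
clock: 7.38
eef_pos: [564.7, 17.4, 42.7]
tcp_rot: [3.142, -0.001, 0.094]
contact_force: [-0.3, 0.1, -0.9]
opening: 0.52
```

Call:
drive_tool(
  deltas=[
    [0,0,0,0],
    [0,0,0,0],
    [0,0,0,0],
    [0,0,0,0],
    [0,0,0,0],
    [0,0,0,0],
    [0,0,0,0],
    [0,0,0,0],
  ],
  jaw=0.65,
  force=30,
)

```text
clock: 8.05
eef_pos: [564.6, 17.4, 42.3]
tcp_rot: [3.142, -0.0, 0.094]
contact_force: [-0.1, 0.6, 0.3]
opening: 0.482
```

```bash
python3 - <<'E'
from h import *
b,ds=cams.grab_frame("side")
f=lambda i:cv2.resize(i,(600,600),interpolation=cv2.INTER_CUBIC)[:,:,::-1]
cv2.imwrite("pics/g5.png",f(b[180:280,300:400]))
s=r.sense();print(s['opening']*85, s['eef_pos'],s['tcp_rot'],s['contact_force'],s['wrist_torque'])
E
```

```text
40.804628618467675 [564.52769874  17.4316248   42.32459467] [-3.14156330e+00 -2.11215654e-04  9.37542480e-02] [ 0.64180958  0.51243818 -0.34652657] [ 0.00379657 -0.19991715  0.01184129]
```

View pics/g5.png

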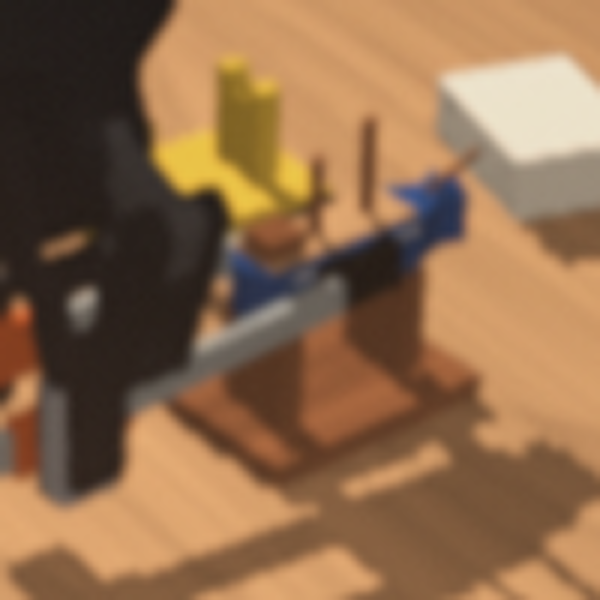

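Grip width is 40.8 mm, against 41 expected on the hull, and the jaw covers the middle of the flat side at (360,270) in the crop. Lift straight up 10 cm.

Call:
drive_tool(
  deltas=[
    [0,0,-0.2,0],
    [0,0,-0.3,0],
    [0,0,-0.5,0],
    [0,0,-0.8,0],
    [0,0,-1.2,0],
    [0,0,-1.4,0],
    [0,0,-1.4,0],
    [0,0,-1.4,0],
    [0,0,-1.2,0],
    [0,0,-0.9,0],
    [0,0,-0.5,0],
    [0,0,-0.2,0],
  ],
)

```text
clock: 9.1
eef_pos: [564.8, 17.4, 143.4]
tcp_rot: [3.142, -0.001, 0.094]
contact_force: [0.6, -1.6, -1.4]
opening: 0.475
```

Call:
drive_tool(
  deltas=[
    [0,0,0,0],
    [0,0,0,0],
    [0,0,0,0],
    [0,0,0,0],
    [0,0,0,0],
    [0,0,0,0],
    [0,0,0,0],
    [0,0,0,0],
    [0,0,0,0],
    [0,0,0,0],
  ],
)

```text
clock: 9.93
eef_pos: [564.4, 17.4, 142.3]
tcp_rot: [-3.142, -0.0, 0.094]
contact_force: [-0.7, 0.4, -1.0]
opening: 0.485
```

```bash
python3 - <<'E'
from h import *
np.set_printoptions(precision=1,suppress=True)
b,ds=cams.grab_frame("side")
cv2.imwrite("pics/g6.png",cv2.resize(b[120:300,240:480],(800,600),interpolation=cv2.INTER_CUBIC)[:,:,::-1])
im=b.astype(int);B=(im[:,:,2]>im[:,:,0]+12);B[:100]=0;B[260:]=0;B[:,:300]=0;B[:,410:]=0
h=np.array([(lambda o,d:o+d*ds[v,u])(*ray("side",(u,v))) for v,u in zip(*np.nonzero(B))])
h=h[(h[:,0]>610)&(h[:,0]<720)&(h[:,1]>5)&(h[:,1]<50)]
if len(h): print("blue",len(h),np.percentile(h,[2,50,98],axis=0))
s=r.sense();print(s['clock'],s['opening']*85, s['eef_pos'],s['tcp_rot'],s['contact_force'],s['wrist_torque'],abs(s['qvel']).max())
E
```

```text
blue 170 [[633.8  14.6 141.3]
 [688.7  23.5 151.2]
 [707.1  32.7 155.3]]
9.9833 40.82803630780487 [564.4  17.4 142.3] [3.1 0.  0.1] [-0.2  0.1 -1.8] [-0.  0. -0.] 0.0014292540799107965
```

View pics/g6.png

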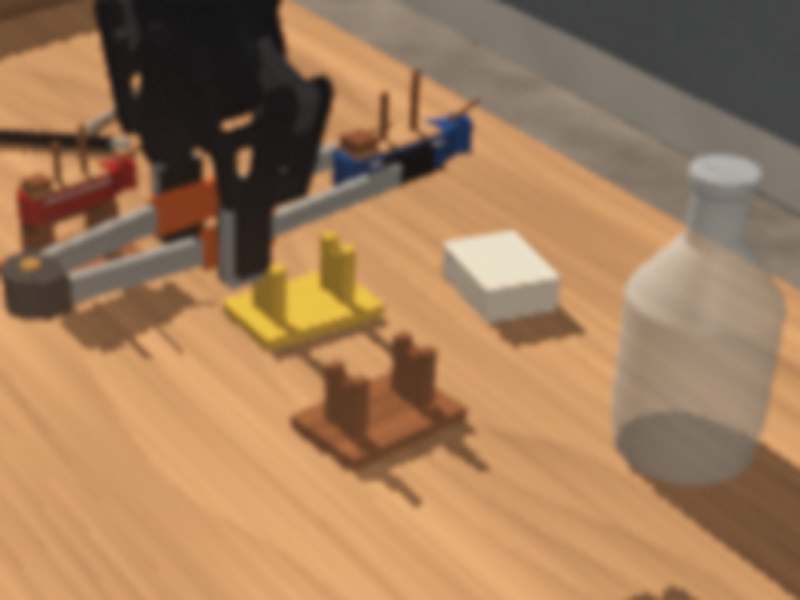

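The hull is at (400,150) in the crop, upright with masts vertical, held in the jaws above the empty cradle. Its body spans z ≈ 141 to 155 mm, so the keel is at about 134 mm. The red hull, bottle and carton are undisturbed.

```bash
python3 -c "
from rig import job
print(job.sign_off())"
```

```text
the job is handed in; nothing more can be done
None
```

I took the tongs from their rest at a grip width of about 51 mm with the jaws open. I then closed them on the middle of the blue hull's flat sides, lifted it straight up about 10 cm, and handed the job in at about 10 s with the hull still held.

- **Grip:** the width was 40.8 mm, both on closing and after the lift, against the expected 41 mm.
- **Height:** depth readings put the hull's body at z ≈ 141–155 mm, so the keel is at about 134 mm by estimate.
- **Stillness:** the arm was still, with joint speeds below 0.002 rad/s and force readings under 2 N. The hull stands upright in the last picture.
- **Other objects:** the red hull, bottle, carton and yellow cradle look untouched in the last side picture. The tape roll was outside that crop and I did not check it again, but the arm never went near it.
- **Disagreements:** the top and side cameras differed by about 1 mm on the hull's sideways position, so I shifted by 1 mm. The tongs seemed to tilt up by about 0.02 rad when lifted, which is within tolerance. As the fingers first closed in the rest, they pushed the tongs down with about 10 N, which went away on lifting.

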